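# Reverse a test probe in the bench clip and sheathe its tip

## Robot

A 6-joint arm with a two-finger parallel gripper is mounted at the origin on a cart in front of the work surface, level with it; the furniture and walls round the work are solid. World frame = base frame: x ahead of the robot, y to its left, z up, the work surface at z = 0. Lengths are in mm, angles in rad, forces in N, time in s.
With the tool pointing down it reaches from about 350 to 775 mm from the base axis. Payload 7.3 kg.
Tool frame: the origin (TCP) lies midway between the tips of the shut fingers; the grasp point (between the pads) lies 19 mm behind it (bot.hold_point_z is the distance from the TCP to the grasp point, in mm); z points along the fingers, y is the direction in which the jaws open and shut (so a half turn about z gives the same grasp; the last joint's range is limited). The gripper opens to 92 mm and grips with 3 to 60 N. Pads are 19 mm wide; open, the fingers measure 130 mm over their backs; the gripper's body (75 mm by 190 mm) begins 47 mm behind the grasp point.
Start: joints at [-1.346, 0.342, 1.524, -0, 1.275, -0.146], TCP at [190.263, -489.331, 226.741] pointing down, gripper open.
Joint ranges: [-2.53, 2.53], [-0.77, 2.02], [0.04, 2.7], [-1, 4.14], [0.28, 2.66], [-3.11, 3.11]. Speed limits (rad/s): [2.57, 2.57, 3.14, 3.14, 3.14, 3.14].

## Interface

Orientations are given as [roll, pitch, yaw] about the fixed x, y, z axes, in that order (R = Rz(yaw) Ry(pitch) Rx(roll)).
In Python, from plant import bot gives the robot as it stands.
- The arm moves only by the tool servo_tool, never from a script. Its argument "series" is a list of rows, each a list of 5 numbers: the opening, from 0 (shut) to 1 (fully open), then the shift along the tool's x, y, z each as a share of 50 mm, from -1 to 1, then the turn about the tool's z as a share of 90 degrees, from -1 to 1. In form: [[gripper, tx, ty, tz, spin], ...]. A call has 1 to 20 rows; each row shifts and turns the commanded pose from where the row before left it, along the tool's axes as they then stand; what a row does not reach is not made up. A row lasts 1/8 s, in which the tool goes at most 62.5 mm and 10.7 degrees, less where a joint would pass 70% of its speed; a pose out of reach is approached as far as the arm can. A call with a number of a shift or a turn outside -1 to 1 is refused whole. A call with a gripper value outside its range is refused whole. The fingers move at their own pace and stop on an object; the grip force is fixed at half the most. Time passes only in rows, so rows that do not move let the fingers close. It gives the time, the measured TCP pose, the force and the opening at its end, in the units of the state.
- bot.get_obs(): the state, without advancing time (a new reading comes with each control period).
- bot.capture(name): name is "side" or "top" or "wrist"; returns the picture (420x560x3 uint8, red, green, blue); there is no depth.
- bot.camera_model(name): a dict with "mtx" (3x3 intrinsics, pixels), "world_from_camera" (4x4, takes a point from camera to world coordinates). Camera axes: x right, y up, looking along -z (the intrinsics and any distortion apply to the point x, -y, -z); pixel columns grow to the right and rows downward; lengths in mm; the calibration is good to about 2 mm. A picture is of the moment at which its call begins: read the wrist's pose just before it. camera_model takes no time and is no camera call; for the wrist camera it gives the pose at the moment of the call.
- bot.close_job(): hands the job in, once; it reports no verdict.
Trained networks look in the newest picture that a camera, given by its name, has taken for a name from the list of things; names that differ only in an ending like _2 or _b are one class to them, and where a whole thing is asked for, a point or a joint stands for the part that bears it (a point fixed in the world has none). Each returns a list of dicts, best first, with "p" (0 to 1); they miss things now and then, are a little off and sometimes report something else, mostly with a low value. They report only what shows in the picture. A call takes as long as a camera call.
- bot.outline_of(camera, label): "mask" (420x560 bool, what is visible of it).
- bot.pinpoint(camera, label): "point" ([x, y, z] in mm, in the coordinates of the camera as it stood for that picture, good to about 4 mm: a listed point, or the origin of a listed thing).
The state is a dict: "time": time; "joint_positions": joint angles; "dq": joint speeds; "tau": joint torques, N m; "tool_pos": TCP position; "tcp_rot": TCP orientation; "contact_force": force on the tool from outside, world axes, zero at the start; "moment": the same for the moment, N m; "grip_width": finger opening in mm.
Only numpy, scipy, OpenCV 4.12 (cv2) and the standard library are available. Lean on these libraries where they do the work, as an engineer would, in place of code of your own. Each camera call takes 0.05 s, during which the arm holds its last target.

## Task

The cleaned test probe lies drying with its handle in the open trough, tip out. Lift it out, press its middle into the spring clip on the post and let go; then take it out of the clip by its handle half, lay it tip first into the roofed tip guard and slide it fully home under the roof against the stop. Never lay or drop the probe on the desk, and leave the other things as they are.

Things in the scene. Friction and masses are not known exactly. Their poses are not given: they have to be found in the camera images.
- probe: black multimeter test probe (no cable), a round rod 118 mm long and 13.4 mm thick with a thin metal tip; about 20 g, centre of mass 4 mm from its middle towards the handle end. Its x axis runs along the rod to the tip. It may roll about its axis, so use the three points on the axis. The solid rod ends 8 mm short of the point
- probe_mid (a point): middle of the probe, on its axis; x towards the tip
- probe_tip (a point): point of the probe, on its axis, 59 mm from the middle
- probe_butt (a point): handle end of the probe, on its axis, 59 mm from the middle
- rest: drying rest, fixed: open white plastic V trough, 90 mm base by 70 mm, 75 mm high, without roof. Origin on the desk under the place of the probe's middle, x along the trough towards the tip. The trough (walls 20 mm higher than the probe's axis, 50 mm wide at the top) covers the probe from its handle end to 8 mm past its middle; the tip half stands free, 55 mm above the desk
- clip: spring clip, fixed: aluminium base plate 70 x 70 x 8 mm with a post; on top two spring steel jaws, 14 mm long, about 30 mm apart over their backs. x is the direction of the clipped rod (either way round)
- clip_seat (a point): where the rod's axis lies when fully in the clip: 100 mm above the desk, midway between the jaws. The mouth opens upward, 7 mm wide; a rod laid on it has its axis 11 mm above the seat and snaps in when pressed straight down with about 5 to 8 N; it comes out with a similar upward pull. Seated, the jaws end level with the rod's top
- guard: tip guard, fixed: white plastic V trough like the rest but with a roof over its closed end; base 94 x 70 mm, 79 mm high. Origin on the desk under the place of the probe's middle when home; x points into the roofed end. Trough from x = -12 to 66 mm, walls 20 mm higher than the probe's axis, at the top 50 mm wide outside and 39 mm inside; roof over x = 38 to 66 mm
- guard_home (a point): where the probe's middle lies when fully home, its axis 55 mm above the desk; axes as the guard. The end of the solid rod then meets the stop. The roof's underside is 20 mm above the axis. An 8 mm wide tongue carries the rod outside the trough, to x = -30 mm
- multimeter: red multimeter lying on its back, 158 x 115 x 48 mm, bystander; origin under its centre
- flux_tub: blue round tub, 49 mm wide and 48 mm high, bystander; origin under its centre
- circuit_board: green circuit board, 63 x 77 x 15 mm, bystander; origin under its centre

How it is judged (in metres and radians):
On the way, in this order (a step that is already met when the one before it is completed fails the run):
1. the probe is snapped into the spring clip near its middle and let go (z of probe_mid in the frame of clip_seat between -0.004 and 0.003 m and x of probe_mid in the frame of clip_seat between -0.016 and 0.016 m and angle between the x axis of probe and the x axis of clip, either way round below 0.15 rad and contact force between the fingers and probe below 0.1 N), for 0.2 s.
2. the probe is out of the clip, held by its handle half (distance between probe_mid and clip_seat above 0.03 m and contact force between the fingers and probe above 1 N and x of the grasp point in the frame of probe below -0.01 m), for 0.1 s.
At the end, for the whole second after the job is handed in: the probe lies released and at rest in the guard's trough, tip under the roof, within 5 mm of fully home (its middle within 7 mm of its place) and in line within 0.12 rad (x of probe_mid in the frame of guard_home above -0.005 m and distance between probe_mid and guard_home below 0.007 m and angle between the x axis of probe and the x axis of guard, either way round below 0.12 rad and x of probe_tip in the frame of guard_home above 0.045 m and linear speed of probe below 0.02 m/s and contact force between the fingers and probe below 0.1 N); the robot touches nothing.
It fails at once if the probe is laid or dropped on the desk (height (world z) of probe_mid below 0.025 m or height (world z) of probe_tip below 0.01 m or height (world z) of probe_butt below 0.012 m).
It fails at once if a bystander is moved more than 15 mm (distance of any of multimeter, flux_tub, circuit_board from where it was at the start of the episode above 0.015 m).
It also fails if it takes over 72 s, if anything falls off the work surface, if the arm or the gripper's body presses on something with over 40 N, if the wrist force passes 120 N, or if a joint passes its speed limit or range.

## Working session

There is one attempt and no reset: what is moved stays moved. The work goes in short steps, Python scripts to look and compute and a tool call to move; the robot and the scene stay as the last step left them, time stands still between calls to the robot, and variables do not carry over. Pictures are saved under pics/ and viewed, and the job is handed in when it is done.

Besides the shell and the picture viewer there is one more tool, called as name(argument=value, ...) on one line, values as JSON. servo_tool: Moves the arm, as the interface text tells. Shift numbers are shares of 50 mm and turn numbers shares of 90 degrees, none past 1 either way. Its arguments: {"type":"object","properties":{"series":{"type":"array"}},"required":["series"]}

```bash
ls; mkdir -p pics; cat > h.py <<'E'
import numpy as np, cv2
from plant import bot
def snap(c,n):
    im=bot.capture(c); cv2.imwrite(f'pics/{n}.png',im[:,:,::-1]); return im
def w(c,p):
    M=np.array(bot.camera_model(c)["world_from_camera"]); return (M@np.r_[p,1])[:3]
E
python3 - <<'E'
from h import *
np.set_printoptions(precision=1,suppress=True)
o=bot.get_obs(); print(o)
for c in ['side','top','wrist']:
    snap(c,c+'0'); m=bot.camera_model(c); print(c,np.array(m['mtx']).tolist(),np.array(m['world_from_camera']),[k for k in m])
    for l in ['probe_mid','probe_tip','probe_butt','rest','clip_seat','clip','guard_home','guard','multimeter','flux_tub','circuit_board']:
        for r in bot.pinpoint(c,l)[:2]: print(l,round(r['p'],2),w(c,r['point']))
print(bot.get_obs()['time'])
E
```

```text
pics
{'time': 0.0, 'joint_positions': array([-1.3,  0.3,  1.5, -0. ,  1.3, -0.1]), 'dq': array([-0.,  0., -0., -0.,  0., -0.]), 'tau': array([ -0. , -43.1, -24.4,   0.1,   0.1,  -0. ]), 'tool_pos': array([ 190.2, -488.9,  226. ]), 'tcp_rot': array([-3.1, -0. ,  0.4]), 'contact_force': array([0.1, 0.5, 0.1]), 'moment': array([ 0.,  0., -0.]), 'grip_width': 91.8035310741987}
side [[439.2470585738407, 0.0, 284.90820934426915], [0.0, 439.2470585738407, 210.9486546002384], [0.0, 0.0, 1.0]] [[ -1.    0.1  -0.1 437.7]
 [ -0.1  -0.6   0.8 677.8]
 [  0.    0.8   0.6 626.6]
 [  0.    0.    0.    1. ]] ['mtx', 'world_from_camera']
probe_mid 0.81 [480.2 208.1  56.9]
probe_tip 0.72 [496.5 150.6  55.4]
probe_tip 0.26 [ 434.5 -200.3    0.2]
probe_butt 0.79 [468.9 262.8  59.4]
rest 0.98 [479.5 206.7   1.4]
clip_seat 0.92 [571.3  -9.4  99.1]
clip 0.6 [570.5  -7.7  -0.9]
guard_home 0.95 [ 434.1 -195.1   58.6]
guard 0.66 [ 433.9 -200.7   -0.9]
multimeter 0.88 [ 642.9 -220.    -0.4]
multimeter 0.35 [419.3   2.6  -2.8]
flux_tub 0.81 [419.8   2.7  -0.1]
circuit_board 0.75 [659.2 151.5   0.6]
circuit_board
[... 286 characters left out ...]
camera']
probe_mid 0.55 [478.1 204.4  50.8]
probe_tip 0.71 [499.1 147.4  55.6]
probe_butt 0.63 [465.  263.4  58.4]
rest 0.69 [486.2 206.8   3.6]
rest 0.62 [481.1 204.4  48.9]
clip_seat 0.92 [575.1  -4.6 102.1]
clip 0.86 [578.3  -5.3   1. ]
guard_home 0.88 [ 436.5 -194.2   59.3]
guard 0.96 [ 438.4 -199.6    2.4]
multimeter 0.75 [ 646.7 -217.8    1.5]
flux_tub 0.88 [424.9   5.5  -3.7]
circuit_board 0.55 [666.5 154.3  -0.3]
wrist [[321.08985180437236, 0.0, 281.26318312092474], [0.0, 321.08985180437236, 212.17553523081477], [0.0, 0.0, 1.0]] [[   0.4    0.9    0.3  262.6]
 [  -0.9    0.3    0.1 -460.7]
 [  -0.    -0.3    1.   384.9]
 [   0.     0.     0.     1. ]] ['mtx', 'world_from_camera']
1.8
```

View pics/side0.png

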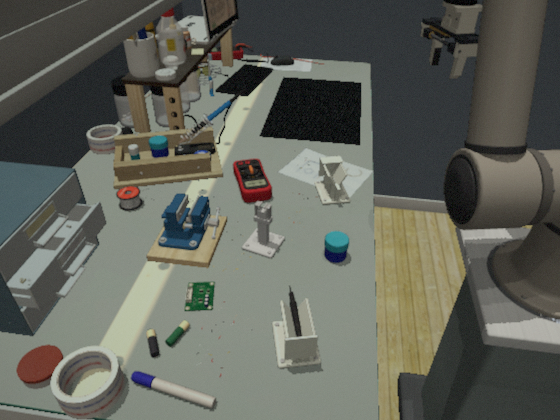

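View pics/top0.png

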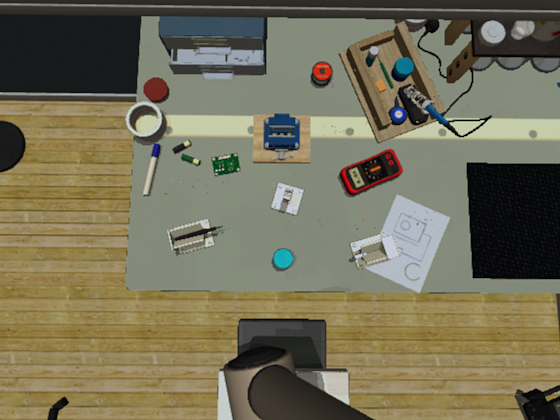

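View pics/wrist0.png

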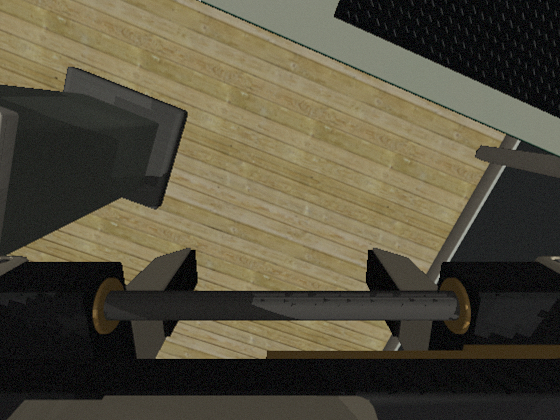

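The side picture shows the probe in the rest at about (295,320), the clip at (263,230), the guard at (332,180), and a vise behind the clip at (188,225). I'll zoom in to read the directions.

```bash
python3 - <<'E'
import cv2,numpy as np
t=cv2.imread('pics/top0.png'); s=cv2.imread('pics/side0.png')
a=[t[175:235,250:330],t[225:285,335,None] if 0 else t[220:280,335:415],s[185:275,215:335],s[145:235,275:395]]
r=[cv2.resize(x,(400,300),interpolation=cv2.INTER_CUBIC) for x in a]
cv2.imwrite('pics/z0.png',np.vstack([np.hstack(r[:2]),np.hstack(r[2:])]))
E
```

```text
(no output)
```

View pics/z0.png

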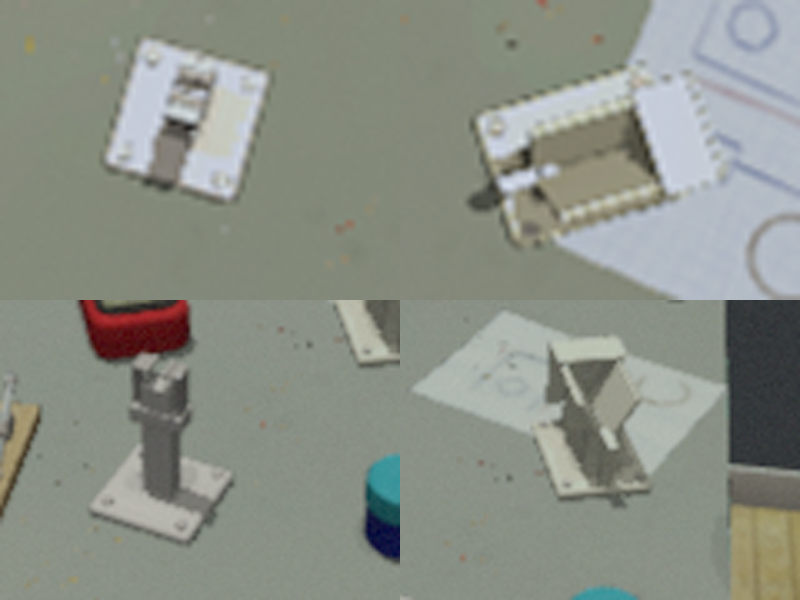

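```bash
cat > plan.py <<'E'
import sys
from h import *
from scipy.spatial.transform import Rotation as Ro
# plan x y z yawdeg grip : prints tool-frame shifts summed & row suggestions; spin first
def plan(start,yaw0,tgt,yaw1,n=None):
    d=np.array(tgt)-start; dy=(yaw1-yaw0+180)%360-180
    n=n or int(max(np.ceil(abs(dy)/10.4),np.ceil(np.abs(d).max()/44)))
    print('n',n,'d',d.round(1),'dyaw',round(dy,1))
    rows=[]
    for i in range(n):
        y=np.radians(yaw0+dy*i/n); x=np.array([np.cos(y),np.sin(y),0]); t=np.array([np.sin(y),-np.cos(y),0])
        s=d/n; rows.append([round(float(v),3) for v in (s@x/50,s@t/50,-s[2]/50,-dy/n/90)])
    for r in rows: print(r)
if __name__=='__main__':
    a=[float(v) for v in sys.argv[1:]]
    o=bot.get_obs(); e=Ro.from_euler('xyz',o['tcp_rot']); y0=np.degrees(np.arctan2(*e.as_matrix()[[1,0],0]))
    print(o['tool_pos'].round(1),'yaw',round(y0,1), 'f',o['contact_force'].round(1),'w',round(o['grip_width'],1),'t',round(o['time'],2))
    if a: plan(o['tool_pos'],y0,a[:3],a[3],int(a[4]) if len(a)>4 else None)
E
python3 plan.py 445 -235 240 105
```

```text
[ 190.3 -489.3  226.7] yaw 21.2 f [-1.1 -0.2  0.1] w 91.6 t 1.8
n 9 d [254.7 254.3  13.3] dyaw 83.8
[0.732, -0.322, -0.029, -0.103]
[0.775, -0.199, -0.029, -0.103]
[0.797, -0.071, -0.029, -0.103]
[0.798, 0.059, -0.029, -0.103]
[0.778, 0.187, -0.029, -0.103]
[0.737, 0.31, -0.029, -0.103]
[0.677, 0.425, -0.029, -0.103]
[0.6, 0.529, -0.029, -0.103]
[0.506, 0.619, -0.029, -0.103]
```

servo_tool(series=[[1,0.73,-0.32,-0.03,-0.103],[1,0.77,-0.2,-0.03,-0.103],[1,0.8,-0.07,-0.03,-0.103],[1,0.8,0.06,-0.03,-0.103],[1,0.78,0.19,-0.03,-0.103],[1,0.74,0.31,-0.03,-0.103],[1,0.68,0.42,-0.03,-0.103],[1,0.6,0.53,-0.03,-0.103],[1,0.5,0.62,-0.03,-0.103],[1,0,0,0,0],[1,0,0,0,0]])

```text
time: 3.18
tool_pos: [445.3, -235.9, 240.1]
tcp_rot: [-3.141, 0.0, 1.826]
contact_force: [0.4, -0.1, -0.2]
grip_width: 91.9
```

```bash
cat > look.py <<'E'
import sys
from h import *
np.set_printoptions(precision=1,suppress=True)
n=sys.argv[1]; snap('wrist',n)
for l in sys.argv[2:]:
    for r in bot.pinpoint('wrist',l)[:2]: print(l,round(r['p'],2),w('wrist',r['point']))
E
python3 plan.py; python3 look.py wg1 guard_home guard probe_mid multimeter
```

```text
[ 445.3 -235.9  240.1] yaw 104.6 f [ 0.4 -0.1 -0.2] w 91.9 t 3.17
guard_home 0.83 [ 436.8 -194.9   58.4]
guard 0.77 [ 434.1 -201.3   -0.6]
multimeter 0.77 [ 641.  -214.3   -0.9]
```

View pics/wg1.png

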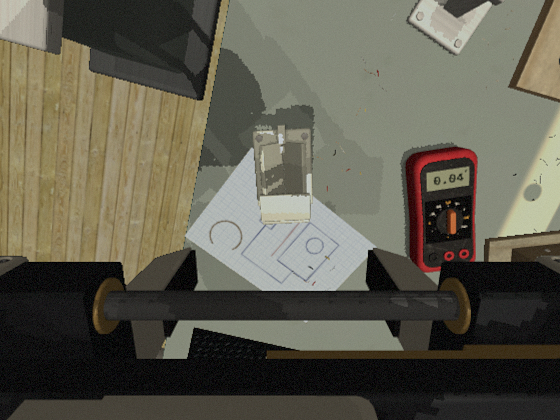

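```bash
python3 - <<'E'
import cv2
t=cv2.imread('pics/wg1.png')
cv2.imwrite('pics/z1.png',cv2.resize(t[115:230,235:335],(700,805-5),interpolation=cv2.INTER_CUBIC)[:,:])
E
python3 - <<'E'
import json
from h import *
m=bot.camera_model('wrist'); np.savez('cam_wg1.npz',K=m['mtx'],T=m['world_from_camera'])
E
```

```text
(no output)
```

View pics/z1.png

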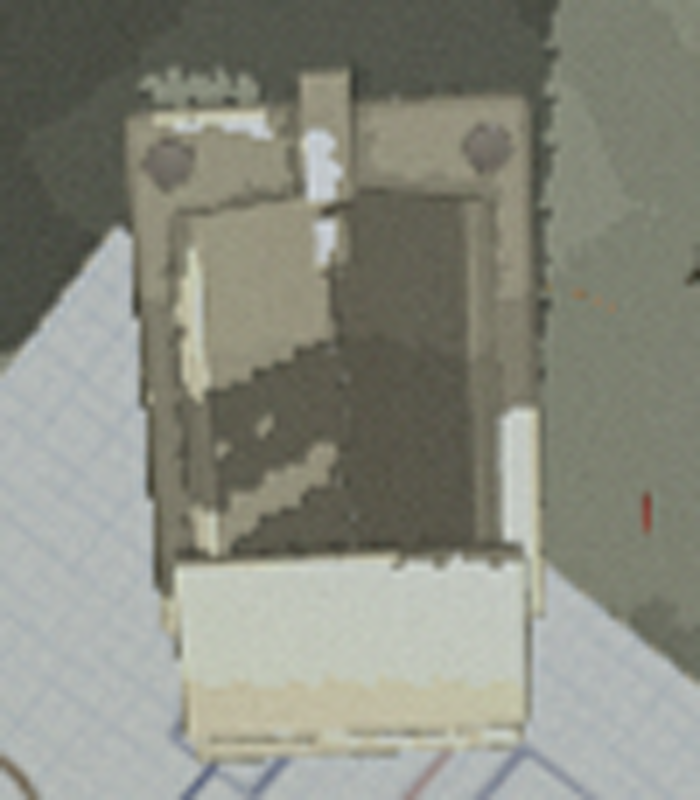

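```bash
cat >> h.py <<'E'
def ray(K,T,px,z):
    v=np.linalg.inv(K)@np.r_[px,1]; d=T[:3,:3]@(v*[1,-1,-1]); c=T[:3,3]; return c+d*(z-c[2])/d[2]
E
python3 - <<'E'
from h import *
np.set_printoptions(precision=1,suppress=True)
q=np.load('cam_wg1.npz');K,T=q['K'],q['T']
f=lambda u,v,z:ray(K,T,[235+u/7-.5+.07,115+v/6.957-.43],z)
c=[f(178,563,79),f(523,552,79),f(525,737,79),f(190,748,79)]
for x in c: print(x)
for p in [(128,115),(528,97)]: print('base',f(*p,0),f(*p,8))
print('tongue',f(325,75,48.3),f(325,75,0))
a=(c[2]+c[3])/2-(c[0]+c[1])/2; print(np.degrees(np.arctan2(a[1],a[0])),np.linalg.norm(a)); b=c[1]-c[0]; print(np.degrees(np.arctan2(b[1],b[0])),np.linalg.norm(b))
b=c[2]-c[3]; print(np.degrees(np.arctan2(b[1],b[0])),np.linalg.norm(b))
E
```

```text
[ 424.  -241.6   79. ]
[ 472.3 -227.4   79. ]
[ 480.4 -254.8   79. ]
[ 432.4 -269.    79. ]
base [ 396.7 -186.1    0. ] [ 397.3 -185.6    8. ]
base [ 462.5 -166.     0. ] [ 461.8 -165.9    8. ]
tongue [ 427.6 -170.    48.3] [ 427.9 -171.2    0. ]
-73.25310159299792 28.61749691444871
16.37869410424289 50.37276386661342
16.488462562676386 50.13425938528907
```

```bash
python3 plan.py 583 -50 200 104.6
```

```text
[ 445.2 -236.4  240.3] yaw 104.6 f [-0.1 -0.4  0.2] w 92.2 t 3.42
n 5 d [137.8 186.4 -40.3] dyaw 0.0
[0.583, 0.721, 0.161, -0.0]
[0.583, 0.721, 0.161, -0.0]
[0.583, 0.721, 0.161, -0.0]
[0.583, 0.721, 0.161, -0.0]
[0.583, 0.721, 0.161, -0.0]
```

servo_tool(series=[[1,0.58,0.72,0.16,0],[1,0.58,0.72,0.16,0],[1,0.58,0.72,0.16,0],[1,0.58,0.72,0.16,0],[1,0.58,0.72,0.16,0],[1,0,0,0,0],[1,0,0,0,0]])

```text
time: 4.3
tool_pos: [582.7, -50.6, 200.1]
tcp_rot: [-3.141, 0.0, 1.827]
contact_force: [0.2, 0.1, 0.8]
grip_width: 91.6
```

```bash
cat >> look.py <<'E'
m=bot.camera_model('wrist'); np.savez(f'cam_{n}.npz',K=m['mtx'],T=m['world_from_camera'])
E
python3 plan.py; python3 look.py wc1 clip_seat clip flux_tub
```

```text
[582.7 -50.6 200.1] yaw 104.7 f [0.2 0.1 0.8] w 91.6 t 4.3
clip_seat 0.71 [571.6  -8.6  94.2]
clip 0.94 [576.7  -3.7   0.7]
flux_tub 0.68 [427.    6.9   3.3]
```

View pics/wc1.png

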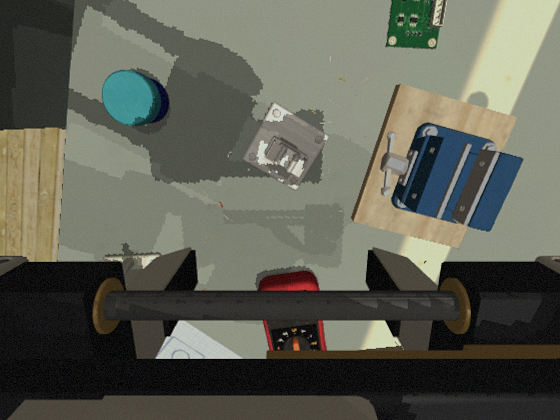

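```bash
python3 - <<'E'
import cv2
t=cv2.imread('pics/wc1.png')
cv2.imwrite('pics/z2.png',cv2.resize(t[100:190,230:330],(640,576),interpolation=cv2.INTER_CUBIC)[:,:])
E

```

```text
(no output)
```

View pics/z2.png

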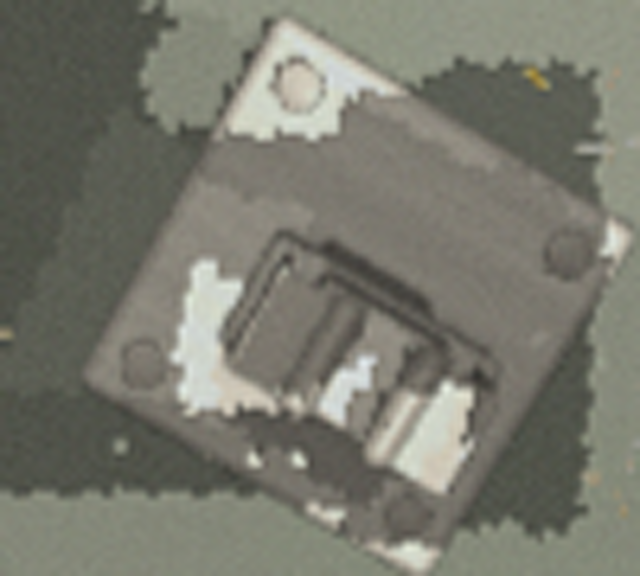

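```bash
python3 - <<'E'
from h import *
np.set_printoptions(precision=1,suppress=True)
q=np.load('cam_wc1.npz');K,T=q['K'],q['T']
f=lambda u,v,z:ray(K,T,[230+u/6.4-.42,100+v/6.4-.42],z)
an=lambda a,b:np.degrees(np.arctan2((b-a)[1],(b-a)[0]))
for z,P in ((8,[(283,15),(632,225),(425,570),(88,380)]),(106.7,[(282,235),(495,360),(440,490),(225,367)])):
    c=[f(*p,z) for p in P]; print(np.mean(c,0),[np.linalg.norm(c[i]-c[i-1]).round(1) for i in range(4)],[an(c[i-1],c[i]).round(1) for i in range(4)])
a,b=f(352,300,106.7),f(300,385,106.7);print(a,b,an(b,a))
a,b=f(425,375,106.7),f(375,455,106.7);print(a,b,an(b,a))
E
```

```text
[575.5  -5.2   8. ] [np.float64(67.5), np.float64(66.6), np.float64(67.5), np.float64(66.4)] [np.float64(74.8), np.float64(-15.3), np.float64(-105.4), np.float64(164.7)]
[574.4  -3.8 106.7] [np.float64(17.2), np.float64(29.8), np.float64(17.2), np.float64(30.4)] [np.float64(80.3), np.float64(-15.4), np.float64(-97.5), np.float64(164.7)]
[571.4   3.4 106.7] [567.8  -8.1 106.7] 72.72751897763852
[582.3  -3.1 106.7] [578.9 -14.1 106.7] 72.8633864921536
```

```bash
python3 plan.py 490 160 190 105
```

```text
[582.7 -51.  200.7] yaw 104.6 f [ 0.1 -0.5 -0.2] w 91.7 t 4.5
n 5 d [-92.7 211.  -10.7] dyaw 0.4
[0.91, -0.147, 0.043, -0.001]
[0.911, -0.145, 0.043, -0.001]
[0.911, -0.144, 0.043, -0.001]
[0.911, -0.143, 0.043, -0.001]
[0.911, -0.141, 0.043, -0.001]
```

servo_tool(series=[[1,0.91,-0.14,0.04,0],[1,0.91,-0.14,0.04,0],[1,0.91,-0.14,0.04,0],[1,0.91,-0.14,0.04,0],[1,0.91,-0.14,0.04,0],[1,0,0,0,0],[1,0,0,0,0]])

```text
time: 5.38
tool_pos: [492.0, 160.6, 190.6]
tcp_rot: [3.141, 0.001, 1.827]
contact_force: [0.1, -0.6, -0.6]
grip_width: 91.4
```

```bash
python3 plan.py; python3 look.py wr1 probe_mid probe_tip probe_butt rest; python3 - <<'E'
import cv2
t=cv2.imread('pics/wr1.png')
cv2.imwrite('pics/z3.png',cv2.resize(t[50:250,180:380],(600,600),interpolation=cv2.INTER_CUBIC)[:,:])
E
```

```text
[492.  160.6 190.6] yaw 104.7 f [ 0.1 -0.6 -0.6] w 91.4 t 5.38
probe_mid 0.98 [483.4 208.6  54.1]
probe_tip 0.7 [499.8 151.8  59. ]
probe_butt 0.85 [465.1 268.5  50.5]
rest 0.6 [484.4 204.8  -1.7]
rest 0.19 [579.2  -5.2   1.1]
```

View pics/wr1.png

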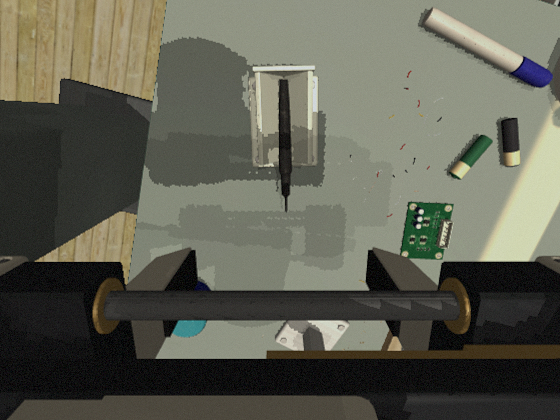

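View pics/z3.png

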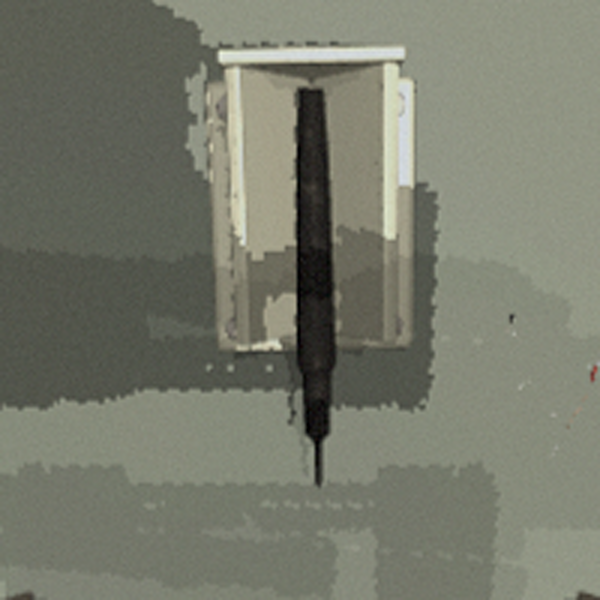

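```bash
python3 - <<'E'
from h import *
np.set_printoptions(precision=1,suppress=True)
q=np.load('cam_wr1.npz');K,T=q['K'],q['T']
f=lambda u,v,z:ray(K,T,[180+u/3-.33,50+v/3-.33],z)
t=f(318,486,55);b=f(312,88,59);s=f(317,437,55);n=f(318,373,55)
a=(t-b)/np.linalg.norm(t-b);print(t,b,np.linalg.norm(t-b),np.degrees(np.arctan2(a[1],a[0])))
d=np.array([a[0],a[1],0]);m=t-59*d;print('mid',m,'solid end',(s-m)@d,'narrow',(n-m)@d)
print('trough end',(f(316,348,75)-m)@d)
for u,v in((225,65),(392,65)):print(f(u,v,75),(f(u,v,75)-m)@d,(f(u,v,75)-m)@[-d[1],d[0],0])
g=m+21*d;print('grasp',g)
E
```

```text
[498.4 152.5  55. ] [467.  265.2  59. ] 117.08585871866 -74.44059281688612
mid [482.6 209.3  55. ] solid end 42.940701943925795 narrow 22.77521662461445
trough end 12.139898570544984
[443.9 263.3  75. ] -62.38579841224961 -22.801276810767398
[486.2 274.3  75. ] -61.566243281418906 20.893510556216043
grasp [488.2 189.1  55. ]
```

```bash
python3 plan.py 488.2 188.8 100 105.5;python3 plan.py 488.2 188.8 36 105.5
```

```text
[492.1 160.4 190.2] yaw 104.6 f [ 0.7 -0.6 -0.3] w 92.0 t 5.62
n 3 d [ -3.9  28.4 -90.2] dyaw 0.9
[0.19, 0.023, 0.601, -0.003]
[0.19, 0.024, 0.601, -0.003]
[0.19, 0.025, 0.601, -0.003]
[492.1 160.4 190.2] yaw 104.6 f [ 0.7 -0.6 -0.3] w 92.0 t 5.62
n 4 d [  -3.9   28.4 -154.2] dyaw 0.9
[0.142, 0.017, 0.771, -0.003]
[0.142, 0.018, 0.771, -0.003]
[0.142, 0.018, 0.771, -0.003]
[0.142, 0.019, 0.771, -0.003]
```

servo_tool(series=[[0.7,0.19,0.025,0.6,-0.004],[0.7,0.19,0.025,0.6,-0.003],[0.7,0.19,0.025,0.6,-0.003],[0.7,0,0,0.42,0],[0.7,0,0,0,0],[0.7,0,0,0,0]])

```text
time: 6.38
tool_pos: [488.6, 189.6, 80.0]
tcp_rot: [3.14, 0.0, 1.842]
contact_force: [0.7, -0.0, 0.5]
grip_width: 64.3
```

```bash
python3 plan.py 488.2 188.8 36 105.5 1; python3 look.py wr2
```

```text
[488.6 189.6  80. ] yaw 105.5 f [ 0.7 -0.   0.5] w 64.3 t 6.38
n 1 d [ -0.4  -0.8 -44. ] dyaw -0.0
[-0.014, -0.012, 0.879, 0.0]
```

View pics/wr2.png

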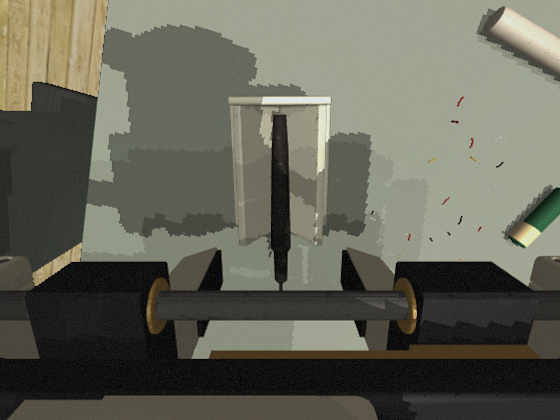

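```bash
python3 - <<'E'
from h import *
def P(n):
    q=np.load(f'cam_{n}.npz');Ti=np.linalg.inv(q['T']);return q['K']@np.diag([1,-1,-1])@Ti[:3]
def tri(a,pa,b,pb):
    X=cv2.triangulatePoints(P(a),P(b),np.array(pa,float),np.array(pb,float));return (X[:3]/X[3]).ravel().round(1)
print(tri('wr1',(283.7,79),'wr2',(280.3,114.5)))
print(tri('wr1',(285.7,211.5),'wr2',(281,292)))
print(tri('wr1',(255,166),'wr2',(240,243)),tri('wr1',(317,166),'wr2',(321,243)))
E
```

```text
[467.2 265.6  56.2]
[500.8 145.2  28.6]
[462.1 188.8  61.2] [512.6 201.5  58.7]
```

```bash
python3 - <<'E'
import cv2
t=cv2.imread('pics/wr2.png')
cv2.imwrite('pics/z4.png',cv2.resize(t[190:300,210:350],(700,550),interpolation=cv2.INTER_CUBIC)[:,:])
E
```

```text
(no output)
```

View pics/z4.png

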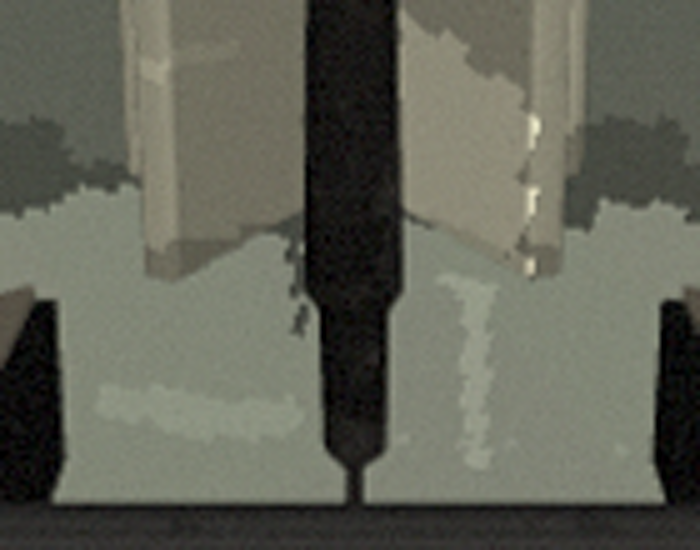

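```bash
python3 - <<'E'
from h import *
q=np.load('cam_wr2.npz');K,T=q['K'],q['T']
m=np.array([482.8,208.8,55]);d=np.array([.268,-.963,0])
for p,z in(((242,238.5),75),((317,238.5),75),((280,232.5),50),((280,249),55),((280,281),55)): print(((ray(K,T,p,z)-m)@d).round(1), ((ray(K,T,p,z)-m)@[.963,.268,0]).round(1))
E
```

```text
5.8 -20.6
5.9 20.2
11.6 -0.0
20.6 -0.1
42.6 -0.1
```

servo_tool(series=[[0.7,0,0,0.44,0],[0.7,0,0,0.44,0],[0.7,0,0,0,0],[0,0,0,0,0],[0,0,0,0,0],[0,0,0,0,0],[0,0,0,0,0],[0,0,0,0,0]])

```text
time: 7.42
tool_pos: [487.2, 187.2, 35.3]
tcp_rot: [-3.138, 0.004, 1.844]
contact_force: [-3.0, -15.3, 2.2]
grip_width: 18.8
```

```bash
python3 plan.py; python3 look.py wr3; python3 -c "
from h import *
snap('side','s3')
t=cv2.imread('pics/s3.png');cv2.imwrite('pics/z5.png',cv2.resize(t[260:370,240:360],(600,550)))"
```

```text
[487.2 187.2  35.3] yaw 105.6 f [ -3.  -15.3   2.2] w 18.8 t 7.42
```

View pics/wr3.png

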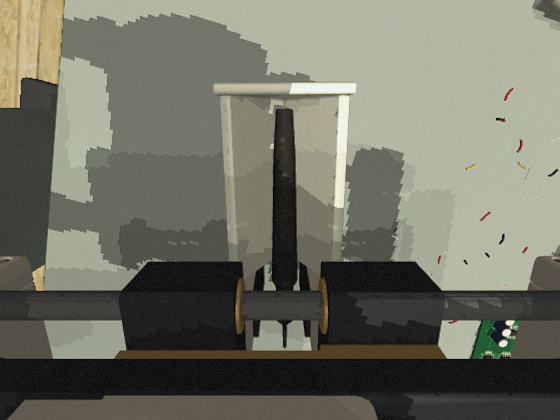

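View pics/z5.png

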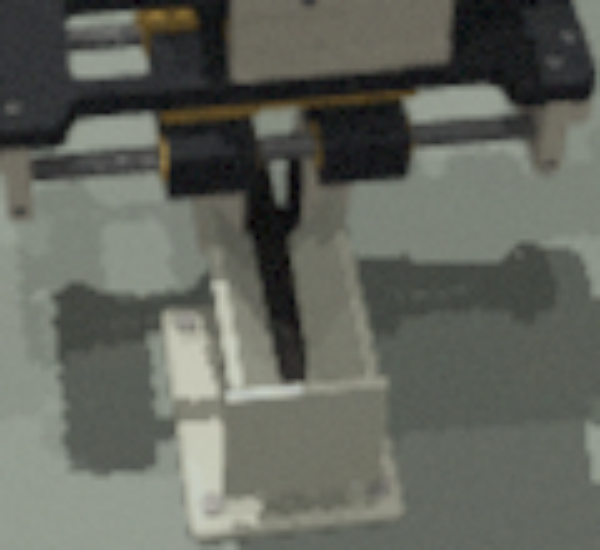

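servo_tool(series=[[0.4,0,0,0,0],[0.4,0,0,0,0],[0.4,-0.1,0,0,0],[0.4,0,0,0,0]])

```text
time: 8.02
tool_pos: [489.1, 184.9, 35.4]
tcp_rot: [-3.141, -0.0, 1.842]
contact_force: [-0.5, 0.6, -0.3]
grip_width: 36.8
```

servo_tool(series=[[0,0,0,0,0],[0,0,0,0,0],[0,0,0,0,0],[0,0,0,0,0],[0,0,0,0,0]])

```text
time: 8.65
tool_pos: [489.2, 185.1, 35.2]
tcp_rot: [-3.142, 0.0, 1.843]
contact_force: [0.7, 1.2, -0.3]
grip_width: 12.4
```

servo_tool(series=[[0,0,0,-0.2,0],[0,0,0,-0.6,0],[0,0,0,-0.8,0],[0,0,0,-0.8,0],[0,0,0,-0.8,0],[0,0,0,0,0],[0,0,0,0,0]])

```text
time: 9.52
tool_pos: [488.7, 184.9, 194.9]
tcp_rot: [-3.141, 0.0, 1.843]
contact_force: [0.1, 0.3, -1.2]
grip_width: 12.5
```

```bash
python3 plan.py; python3 look.py wr4 probe_mid probe_tip probe_butt; python3 -c "
from h import *
snap('side','s4')
for l in ['probe_mid','probe_tip','probe_butt']:
  for r in bot.pinpoint('side',l)[:1]: print(l,r['p'],w('side',r['point']).round(1))
t=cv2.imread('pics/s4.png');cv2.imwrite('pics/z6.png',cv2.resize(t[220:370,220:370],(600,600)))"
```

```text
[488.7 184.9 194.9] yaw 105.6 f [ 0.1  0.3 -1.2] w 12.5 t 9.53
probe_mid 0.73 [484.3 210.2 212.4]
probe_tip 0.82 [496.3 148.6 216.8]
probe_butt 0.56 [467.6 270.5 213.2]
probe_mid 0.7 [663.  151.4   1.7]
probe_tip 0.61 [494.1 149.  213.3]
probe_butt 0.79 [467.6 262.9 216.5]
```

View pics/wr4.png

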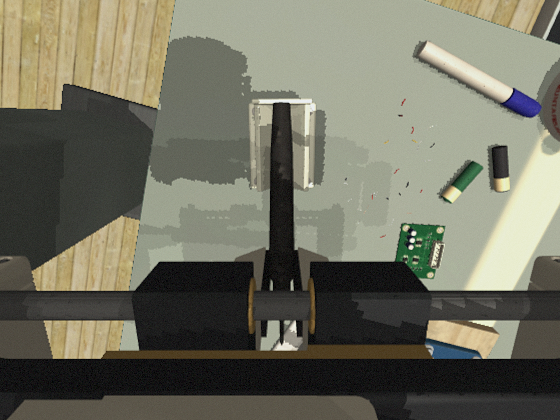

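View pics/z6.png

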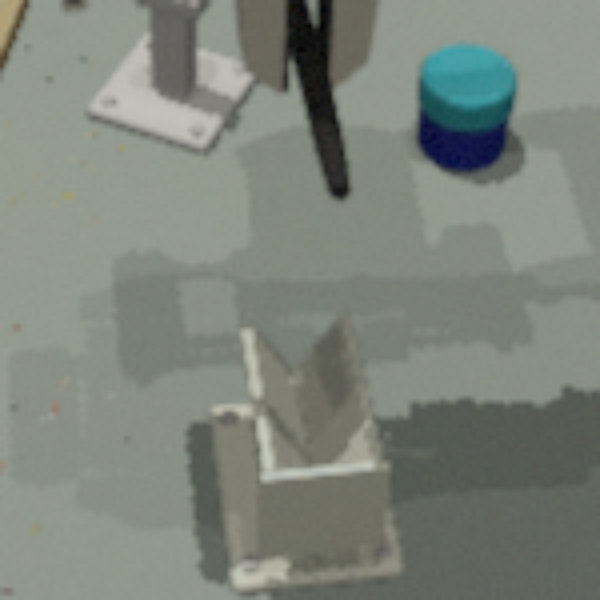

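```bash
python3 - <<'E'
from h import *
q=np.load('cam_wr4.npz');K,T=q['K'],q['T']
t=np.array([488.7,184.9,214]);x=np.array([np.cos(np.radians(105.6)),np.sin(np.radians(105.6)),0])
for z in(211,214,218): print((ray(K,T,(282,101.8),z)-t)@x,(ray(K,T,(282,101.8),z)-t)@[x[1],-x[0],0])
E
# seat (575,-5): grasp = seat + 25*probe dir (yaw -105.25)
python3 -c "
import numpy as np
a=np.radians(-105.25);print(575+24.5*np.cos(a),-5+24.5*np.sin(a))"
python3 plan.py 568.6 -28.6 150 74.75
```

```text
83.69420618723608 0.5377658583161689
83.57115840966746 0.5408592097151238
83.40709470624266 0.5449836782470332
568.5557352457796 -28.63728943380592
[489.  185.  194.7] yaw 105.6 f [-0.2 -0.7 -0.5] w 12.4 t 9.93
n 5 d [  79.6 -213.6  -44.7] dyaw -30.8
[-0.909, 0.077, 0.179, 0.068]
[-0.895, 0.174, 0.179, 0.068]
[-0.871, 0.269, 0.179, 0.068]
[-0.837, 0.361, 0.179, 0.068]
[-0.793, 0.449, 0.179, 0.068]
```

servo_tool(series=[[0,-0.91,0.08,0.18,0.068],[0,-0.9,0.17,0.18,0.068],[0,-0.87,0.27,0.18,0.068],[0,-0.84,0.36,0.18,0.068],[0,-0.79,0.45,0.18,0.068],[0,0,0,0,0],[0,0,0,0,0]])

```text
time: 10.8
tool_pos: [568.7, -28.3, 150.0]
tcp_rot: [-3.141, -0.0, 1.309]
contact_force: [-0.1, -0.4, -0.7]
grip_width: 12.3
```

```bash
python3 plan.py 568.6 -28.6 92 74.75 1; python3 look.py wc2 clip_seat clip probe_mid; python3 -c "
from h import *
snap('side','s5');snap('top','t5')
t=cv2.imread('pics/s5.png');u=cv2.imread('pics/t5.png');v=cv2.imread('pics/wc2.png');cv2.imwrite('pics/z7.png',np.hstack([cv2.resize(t[180:270,215:305],(400,400)),cv2.resize(v[140:300,200:360],(400,400))]))"
```

```text
[568.7 -28.3 150. ] yaw 75.0 f [-0.1 -0.4 -0.7] w 12.3 t 10.8
n 1 d [ -0.1  -0.3 -58. ] dyaw -0.3
[-0.007, -0.001, 1.159, 0.003]
clip_seat 0.66 [573.2  -2.3  97.6]
clip 0.92 [577.4  -6.2   1.8]
```

View pics/z7.png

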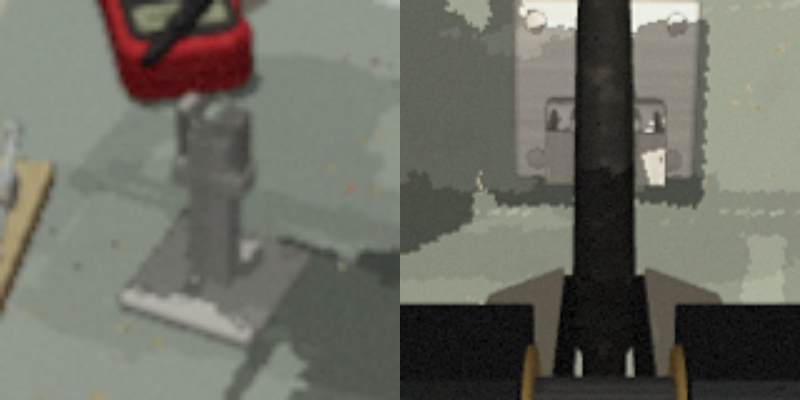

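View pics/wc2.png

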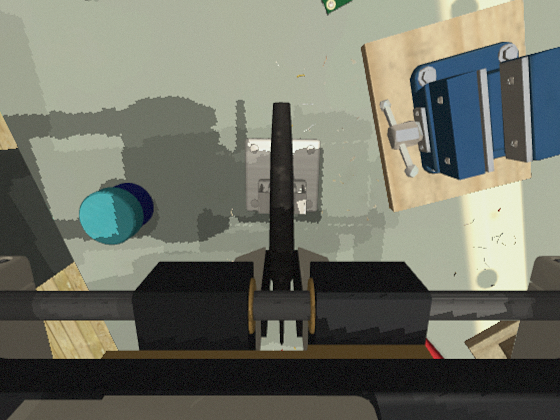

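```bash
python3 - <<'E'
from h import *
q=np.load('cam_wc2.npz');K,T=q['K'],q['T']
t=np.array([568.7,-28.3,169]);a=np.radians(75);x=np.array([np.cos(a),np.sin(a),0]);y=np.array([x[1],-x[0],0])
for p,z in(((200+147/2.5,140+99/2.5),106.7),((200+265/2.5,140+99/2.5),106.7),((200+115/2.5,140+0),8),((200+116/2.5,140+175/2.5),8),((200+300/2.5,140+178/2.5),8)): r=ray(K,T,p,z)-t;print(z,r@x,r@y)
E
```

```text
106.7 40.08219528668634 -14.464884432796847
106.7 40.08540619475025 15.625882663292481
8 57.910653543415044 -32.48962644917498
8 -8.890431744281736 -34.19873377690528
8 -10.100860797527291 37.655670188737965
```

```bash
python3 - <<'E'
from h import *
def P(n):
    q=np.load(f'cam_{n}.npz');Ti=np.linalg.inv(q['T']);return q['K']@np.diag([1,-1,-1])@Ti[:3]
def tri(a,pa,b,pb):
    X=cv2.triangulatePoints(P(a),P(b),np.array(pa,float),np.array(pb,float));return (X[:3]/X[3]).ravel().round(1)
g=lambda u,v:(230+u/6.4-.42,100+v/6.4-.42)
t=np.array([568.7,-28.3,169]);a=np.radians(75);x=np.array([np.cos(a),np.sin(a),0]);y=np.array([x[1],-x[0],0])
for u,p in((g(282,235),(258.6,179.4)),(g(495,360),(305.8,179.4))):
    X=tri('wc1',u,'wc2',p);print(X,(X-t)@x,(X-t)@y)
v=cv2.imread('pics/wc2.png');cv2.imwrite('pics/z8.png',cv2.resize(v[160:230,235:325],(720,560),interpolation=cv2.INTER_CUBIC))
E
```

```text
[560.5   6.6  63.6] 31.5884951676478 -16.953376449648378
[595.4  -4.   55.4] 30.382466083061647 19.500916765926803
```

View pics/z8.png

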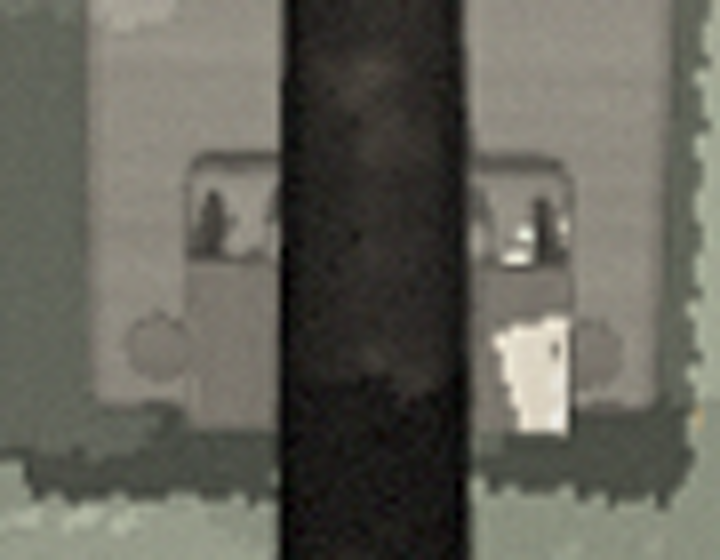

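```bash
python3 - <<'E'
from h import *
q=np.load('cam_wc2.npz');K,T=q['K'],q['T']
t=np.array([568.7,-28.3,169]);a=np.radians(75);x=np.array([np.cos(a),np.sin(a),0]);y=np.array([x[1],-x[0],0])
for u,v in((187,265),(572,265),(187,433),(570,437)): r=ray(K,T,(235+u/8-.44,160+v/8-.44),106.7)-t;print(r@x,r@y)
E
```

```text
31.530292040172533 -15.194075637049991
31.534117662062915 15.853566528135868
17.369296454016514 -15.488340619491114
17.03013156329737 16.010358617578234
```

servo_tool(series=[[0,0,0,0.5,0],[0,0,0,0.5,0],[0,0,0,0.2,0],[0,0,0,0.04,0],[0,0,0,0.04,0],[0,0,0,0.04,0]])

```text
time: 11.85
tool_pos: [569.7, -28.6, 85.6]
tcp_rot: [3.139, -0.0, 1.309]
contact_force: [-1.5, 0.3, 4.6]
grip_width: 12.2
```

servo_tool(series=[[0,0,0,0.04,0],[0,0,0,0.04,0]])

```text
time: 12.1
tool_pos: [569.0, -28.6, 80.1]
tcp_rot: [3.142, 0.0, 1.309]
contact_force: [0.6, -0.5, 0.8]
grip_width: 12.8
```

```bash
cat > ch.py <<'E'
import sys
from h import *
n=sys.argv[1]
snap('wrist','w'+n); snap('side','s'+n)
for c in ('wrist','side'):
  for l in ['probe_mid','probe_tip','probe_butt']:
    for r in bot.pinpoint(c,l)[:1]: print(c,l,round(r['p'],2),w(c,r['point']).round(1))
t=cv2.imread(f'pics/s{n}.png');v=cv2.imread(f'pics/w{n}.png')
a,b=[int(k) for k in sys.argv[2:4]]
cv2.imwrite(f'pics/z{n}.png',np.hstack([cv2.resize(t[b-45:b+45,a-45:a+45],(400,400),interpolation=cv2.INTER_CUBIC),cv2.resize(v[100:300,180:380],(400,400),interpolation=cv2.INTER_CUBIC)]))
m=bot.camera_model('wrist'); np.savez(f'cam_w{n}.npz',K=m['mtx'],T=m['world_from_camera'])
E
python3 plan.py; python3 ch.py 9 263 215
```

```text
[569.  -28.6  80.1] yaw 75.0 f [ 0.6 -0.5  0.8] w 12.8 t 12.1
wrist probe_mid 0.78 [578.9  -1.4  98.7]
wrist probe_tip 0.82 [559.5 -64.  100.8]
wrist probe_butt 0.94 [589.1  54.2  99.5]
side probe_mid 0.64 [570.9  -8.1 103.5]
side probe_tip 0.47 [557.  -62.8 100.5]
side probe_butt 0.72 [593.8  49.3 103.2]
```

View pics/z9.png

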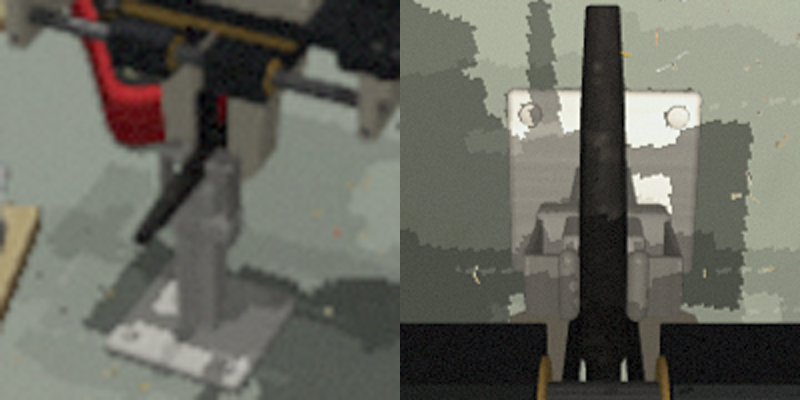

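servo_tool(series=[[0.2,0,0,0,0],[0.4,0,0,0,0],[0.5,0,0,0,0],[0.5,0,0,0,0],[0.5,0,0,0,0],[0.5,0,0,0,0]])

```text
time: 13.25
tool_pos: [569.1, -28.7, 80.2]
tcp_rot: [3.141, 0.0, 1.309]
contact_force: [-0.3, -1.0, 0.4]
grip_width: 45.7
```

```bash
python3 plan.py; python3 ch.py 10 263 215
```

```text
[569.1 -28.7  80.2] yaw 75.0 f [-0.3 -1.   0.4] w 45.7 t 13.25
wrist probe_mid 0.92 [576.5  -5.2  98.4]
wrist probe_tip 0.66 [561.6 -64.9 103.3]
wrist probe_butt 0.67 [590.3  54.4 100.2]
side probe_mid 0.48 [573.4  -7.5 104.2]
side probe_tip 0.5 [556.8 -62.1 101.3]
side probe_butt 0.72 [593.3  48.8 100.3]
```

View pics/z10.png

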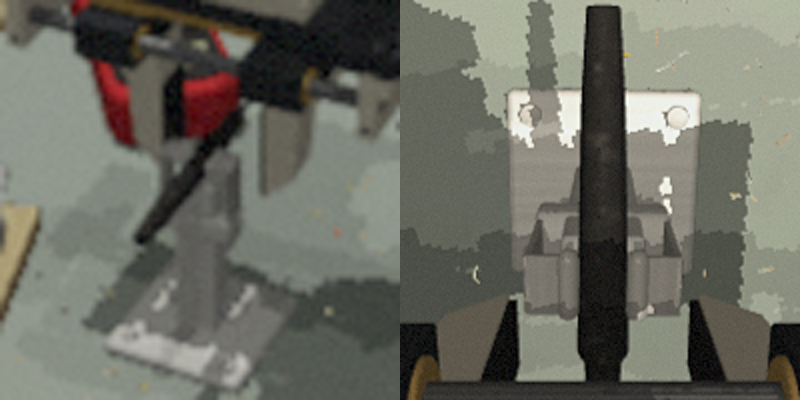

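servo_tool(series=[[0.5,0,0,-0.3,0],[0.5,0,0,-0.7,0],[0.5,0,0,-0.4,0],[0.5,0.515,0,0,0],[0.5,0.515,0,0,0],[0.5,0,0,0,0],[0.5,0,0,0,0]])

```text
time: 14.52
tool_pos: [582.4, 20.7, 150.8]
tcp_rot: [3.141, 0.0, 1.309]
contact_force: [0.4, 0.0, 0.3]
grip_width: 45.9
```

```bash
python3 plan.py; python3 ch.py 11 263 215
```

```text
[582.4  20.7 150.8] yaw 75.0 f [0.4 0.  0.3] w 45.9 t 14.53
wrist probe_mid 0.73 [577.4  -1.1  98.2]
wrist probe_tip 0.61 [560.1 -64.6 105.7]
wrist probe_butt 0.56 [590.5  57.4  99.3]
side probe_mid 0.71 [573.5  -5.6 102. ]
side probe_tip 0.5 [558.7 -62.4 101.7]
side probe_butt 0.59 [595.6  48.9 104.6]
```

View pics/z11.png

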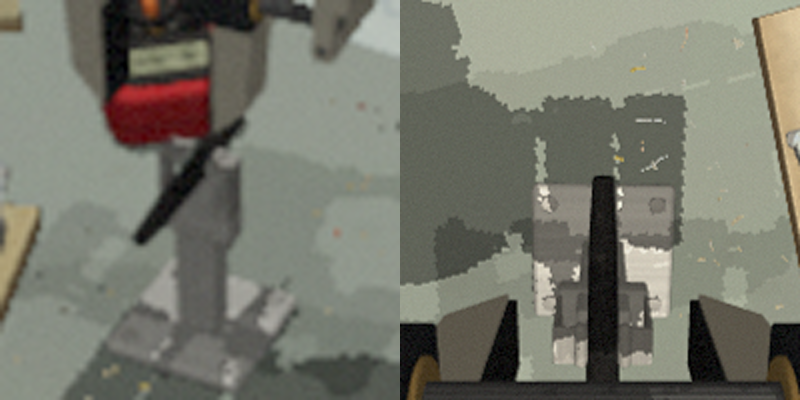

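View pics/w11.png

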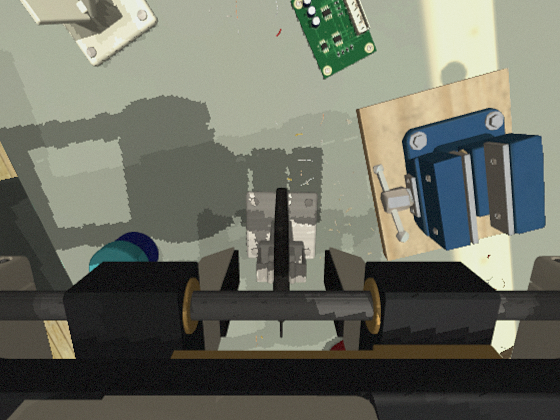

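```bash
python3 - <<'E'
from h import *
q=np.load('cam_w11.npz');K,T=q['K'],q['T']
t=np.array([582.4,20.7,100]);a=np.radians(75);x=np.array([np.cos(a),np.sin(a),0]);y=np.array([x[1],-x[0],0])
for z in(100,104):r=ray(K,T,(281,188),z)-t;print(r@x,r@y)
E
```

```text
32.428457870715796 -0.31188301639226457
33.304308250863805 -0.30298908901821436
```

```bash
python3 - <<'E'
from h import *
def P(n):
    q=np.load(f'cam_{n}.npz');Ti=np.linalg.inv(q['T']);return q['K']@np.diag([1,-1,-1])@Ti[:3]
def tri(a,pa,b,pb):
    X=cv2.triangulatePoints(P(a),P(b),np.array(pa,float),np.array(pb,float));return (X[:3]/X[3]).ravel().round(1)
for p,q in(((528,160),(513,238)),((503,158),(494,235)),((433,178),(437,247)),((483,72),(468,152))):print(tri('wc2',p,'w11',q))
E
```

```text
[726.5 -15.3 114.7]
[716.2 -12.  110.1]
[681.3 -17.6  97. ]
[717.9  40.9  90.3]
```

servo_tool(series=[[0.5,0,0,0.5,0],[0.5,0,0,0.5,0],[0.5,0,0,0.3,0],[0.5,0,0,0.1,0],[0.5,0,0,0,0],[0,0,0,0,0],[0,0,0,0,0],[0,0,0,0,0],[0,0,0,0,0],[0,0,0,0,0],[0,0,0,0,0]])

```text
time: 16.3
tool_pos: [582.6, 21.1, 80.3]
tcp_rot: [3.141, 0.0, 1.309]
contact_force: [0.6, 0.4, 1.0]
grip_width: 12.5
```

servo_tool(series=[[0,0,0,-0.1,0],[0,0,0,-0.1,0],[0,0,0,-0.1,0],[0,0,0,-0.2,0],[0,0,0,-0.4,0],[0,0,0,-0.6,0],[0,0,0,0,0],[0,0,0,0,0]])

```text
time: 17.3
tool_pos: [582.0, 21.1, 154.9]
tcp_rot: [-3.141, 0.0, 1.309]
contact_force: [-0.6, 0.7, -0.5]
grip_width: 12.7
```

```bash
python3 plan.py; python3 ch.py 12 263 195
```

```text
[582.   21.1 154.9] yaw 75.0 f [-0.6  0.7 -0.5] w 12.7 t 17.3
wrist probe_mid 0.73 [572.7  -1.  172.3]
wrist probe_butt 0.56 [592.3  55.3 175.8]
side probe_mid 0.62 [571.4  -5.  176.4]
side probe_butt 0.58 [592.4  48.6 176.1]
```

View pics/z12.png

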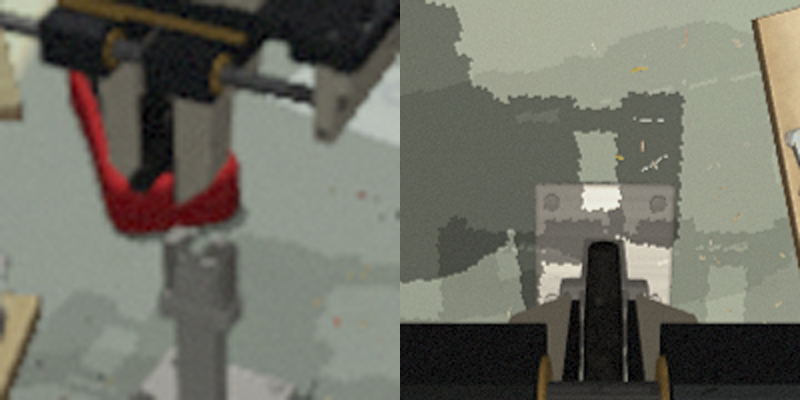

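```bash
python3 plan.py 420.4 -141.9 150 106.5
```

```text
[582.3  21.1 154.8] yaw 75.0 f [-0.   0.3 -0.9] w 12.2 t 17.7
n 4 d [-161.9 -163.    -4.8] dyaw 31.5
[-0.997, -0.571, 0.024, -0.088]
[-0.909, -0.702, 0.024, -0.088]
[-0.805, -0.82, 0.024, -0.088]
[-0.685, -0.922, 0.024, -0.088]
```

```bash
python3 plan.py 420.4 -141.9 150 106.5 6
```

```text
[582.3  21.1 154.8] yaw 75.0 f [-0.   0.3 -0.9] w 12.2 t 17.7
n 6 d [-161.9 -163.    -4.8] dyaw 31.5
[-0.665, -0.38, 0.016, -0.058]
[-0.627, -0.44, 0.016, -0.058]
[-0.584, -0.495, 0.016, -0.058]
[-0.536, -0.547, 0.016, -0.058]
[-0.484, -0.593, 0.016, -0.058]
[-0.428, -0.635, 0.016, -0.058]
```

servo_tool(series=[[0,-0.67,-0.38,0,-0.058],[0,-0.63,-0.44,0,-0.058],[0,-0.58,-0.5,0,-0.058],[0,-0.54,-0.55,0,-0.058],[0,-0.48,-0.59,0,-0.058],[0,-0.43,-0.63,0,-0.058],[0,0,0,0,0],[0,0,0,0,0]])

```text
time: 18.7
tool_pos: [420.7, -141.9, 155.4]
tcp_rot: [3.141, 0.0, 1.854]
contact_force: [0.2, 0.6, -0.4]
grip_width: 12.2
```

```bash
python3 plan.py 420.4 -141.9 60 106.5 2; python3 ch.py 13 332 165; python3 -c "
from h import *
for l in ['guard_home','guard']:
  for r in bot.pinpoint('side',l)[:1]: print(l,w('side',r['point']).round(1))
snap('top','t13')
t=cv2.imread('pics/t13.png');cv2.imwrite('pics/zt13.png',cv2.resize(t[200:290,320:440],(800,600),interpolation=cv2.INTER_CUBIC))"
```

```text
[ 420.7 -141.9  155.4] yaw 106.2 f [ 0.2  0.6 -0.4] w 12.2 t 18.7
n 2 d [ -0.3  -0.  -95.4] dyaw 0.3
[0.0, -0.003, 0.954, -0.002]
[0.0, -0.003, 0.954, -0.002]
wrist probe_mid 0.91 [ 428.6 -161.8  174.6]
wrist probe_butt 0.9 [ 410.7 -107.3  173.7]
side probe_mid 0.4 [ 428.3 -167.5  175.5]
side probe_butt 0.31 [ 435.2 -201.1    1.3]
guard_home [ 435.3 -195.3   60.7]
guard [ 430.5 -200.4    0.9]
```

View pics/z13.png

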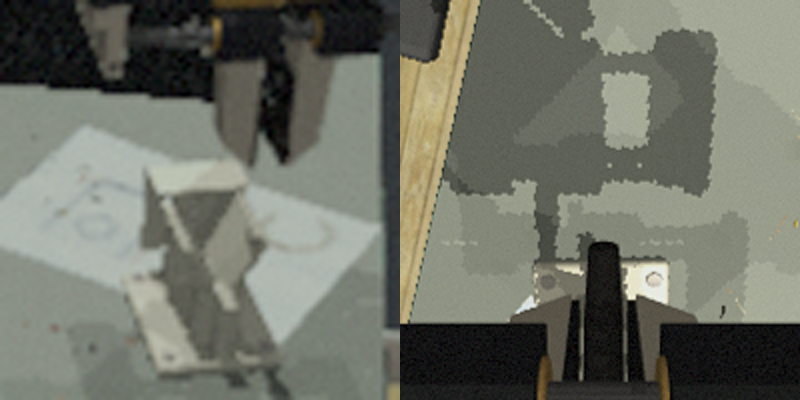

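View pics/zt13.png

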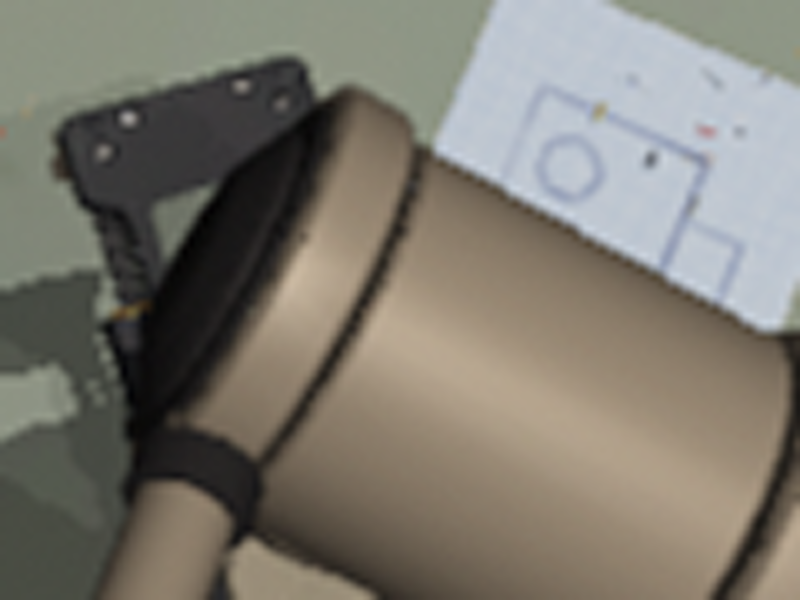

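```bash
python3 - <<'E'
from h import *
q=np.load('cam_w13.npz');K,T=q['K'],q['T']
h=np.array([437,-198,0]);a=np.radians(-73.5);d=np.array([np.cos(a),np.sin(a),0]);e=np.array([-d[1],d[0],0])
for p in((247.3,231),(313.8,228.8)):
    X=ray(K,T,p,8);print(X,(X-h)@d,(X-h)@e)
X=ray(K,T,(281.5,221),177);print('butt',X,(X-h)@d,(X-h)@e)
E
```

```text
[ 396.75922827 -182.9765787     8.        ] -25.833749486667262 -34.31676390519754
[ 460.51244089 -161.92133634    8.        ] -27.91504071825819 32.7910864342036
butt [ 411.43385045 -109.75550874  177.        ] -91.87173849316497 0.5494608690528132
```

servo_tool(series=[[0,0,-0.015,0.6,-0.003],[0,0,0,0.8,0],[0,0,0,0.6,0],[0,0,0,0.3,0],[0,0,0,0.06,0],[0,0,0,0,0],[0,0,0,0,0]])

```text
time: 20.12
tool_pos: [420.0, -142.3, 37.9]
tcp_rot: [3.141, 0.001, 1.86]
contact_force: [-0.7, 0.5, -0.5]
grip_width: 12.7
```

```bash
python3 plan.py; python3 ch.py 14 332 165
```

```text
[ 420.  -142.3   37.9] yaw 106.6 f [-0.7  0.5 -0.5] w 12.7 t 20.12
wrist probe_mid 0.93 [ 429.5 -167.9   53.8]
wrist probe_butt 0.96 [ 411.2 -109.4   58.4]
side probe_mid 0.56 [ 426.3 -167.6   61.6]
side probe_butt 0.59 [ 412.4 -115.3   60.8]
```

View pics/z14.png

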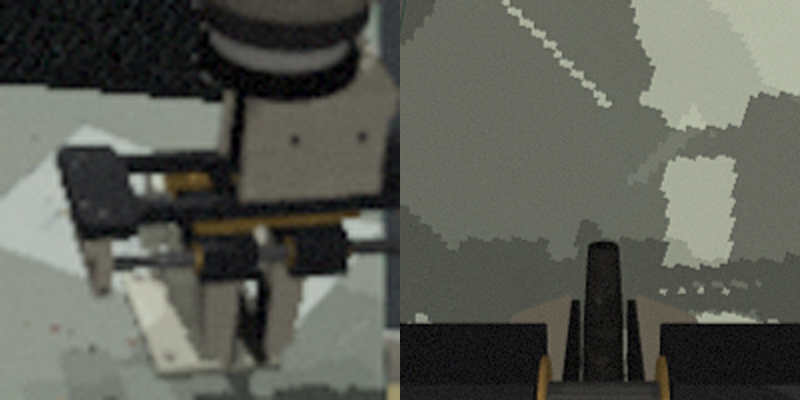

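servo_tool(series=[[0,0,0,0.03,0],[0,0,0,0.015,0],[0,-0.1,0,0,0],[0,-0.1,0,0,0],[0,0,0,0,0]])

```text
time: 21.15
tool_pos: [422.7, -152.4, 35.1]
tcp_rot: [3.141, 0.001, 1.86]
contact_force: [-0.1, -0.8, 2.8]
grip_width: 12.3
```

servo_tool(series=[[0,-0.1,0,0,0],[0,-0.1,0,0,0],[0,-0.1,0,0,0],[0,-0.04,0,0,0],[0,0,0,0,0]])

```text
time: 21.78
tool_pos: [427.2, -168.0, 35.2]
tcp_rot: [-3.141, -0.0, 1.86]
contact_force: [-1.1, 4.7, 7.7]
grip_width: 12.6
```

```bash
python3 plan.py; python3 ch.py 15 332 165
```

```text
[ 427.2 -168.    35.2] yaw 106.6 f [-1.1  4.7  7.7] w 12.6 t 21.77
wrist probe_mid 0.78 [ 439.  -189.9   54.4]
wrist probe_butt 0.93 [ 416.8 -133.7   55.7]
side probe_mid 0.49 [ 430.4 -195.7   57.5]
side probe_butt 0.55 [ 437.8 -194.    60. ]
```

View pics/z15.png

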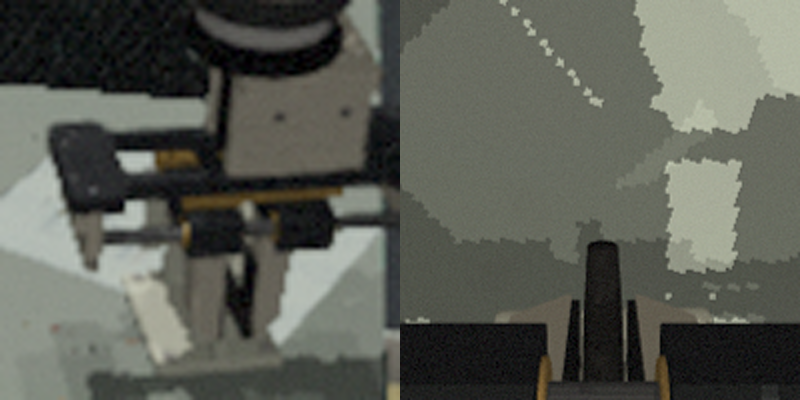

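servo_tool(series=[[0,0,0,-0.012,0],[0,-0.04,0,0,0],[0,-0.04,0,0,0],[0,0,0,0,0]])

```text
time: 22.68
tool_pos: [428.5, -172.2, 35.5]
tcp_rot: [3.141, 0.0, 1.86]
contact_force: [0.4, 0.6, 1.8]
grip_width: 12.3
```

servo_tool(series=[[0,-0.03,0,0,0],[0,-0.03,0,0,0],[0,0,0,0,0]])

```text
time: 23.05
tool_pos: [428.4, -173.1, 35.4]
tcp_rot: [-3.141, -0.003, 1.86]
contact_force: [0.5, 8.7, 5.1]
grip_width: 12.4
```

servo_tool(series=[[0,0.035,0,0,0],[0.35,0,0,0,0],[0.35,0,0,0,0],[0.35,0,0,0,0],[0.35,0,0,0,0]])

```text
time: 23.68
tool_pos: [428.7, -173.2, 35.5]
tcp_rot: [-3.142, 0.0, 1.86]
contact_force: [0.4, 0.6, 0.2]
grip_width: 31.8
```

```bash
python3 plan.py; python3 ch.py 16 332 165; python3 - <<'E'
from h import *
o=bot.get_obs();print(o['tool_pos'])
E
```

```text
[ 428.7 -173.2   35.5] yaw 106.6 f [0.4 0.6 0.2] w 31.8 t 23.68
wrist probe_mid 0.6 [ 439.7 -196.6   52.8]
wrist probe_butt 0.73 [ 419.7 -141.    54.7]
side probe_mid 0.45 [ 434.1 -201.2   56.9]
side probe_butt 0.57 [ 420.9 -142.8   58.4]
[ 428.71894239 -173.03972787   35.56000394]
```

View pics/z16.png

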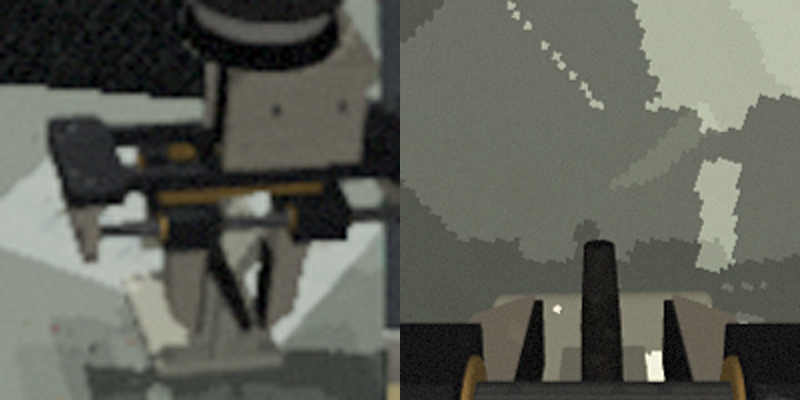

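servo_tool(series=[[0.35,0,0,-0.2,0],[0.35,0,0,-0.6,0],[0.35,0,0,-0.8,0],[0.35,0,0,-0.8,0],[0.35,-0.6,0,-0.6,0],[0.35,-0.6,0,0,0],[0.35,0,0,0,0],[0.35,0,0,0,0]])

```text
time: 25.08
tool_pos: [445.3, -229.8, 185.5]
tcp_rot: [-3.141, -0.001, 1.86]
contact_force: [-0.7, 0.4, -0.9]
grip_width: 31.9
```

```bash
python3 plan.py; python3 ch.py 17 332 165
```

```text
[ 445.3 -229.8  185.5] yaw 106.6 f [-0.7  0.4 -0.9] w 31.9 t 25.07
wrist probe_mid 0.73 [ 438.  -196.4   54.9]
wrist probe_butt 0.86 [ 420.5 -138.5   56.9]
side probe_mid 0.49 [ 436.1 -199.2   55.5]
side probe_tip 0.55 [ 451.6 -255.1   56.6]
side probe_butt 0.51 [ 419.2 -146.5   59.4]
```

View pics/z17.png

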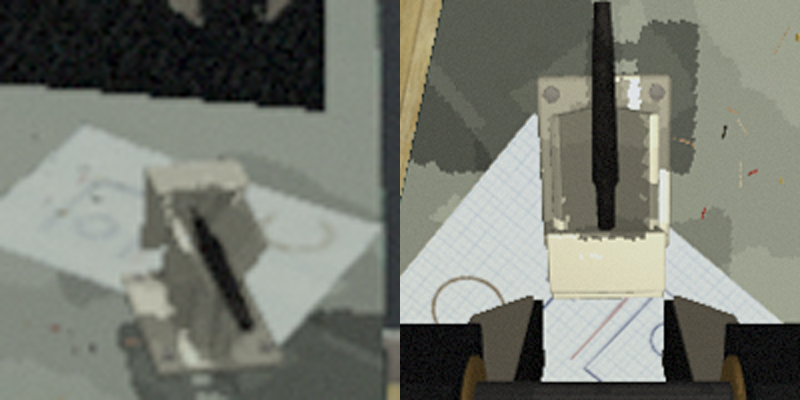

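```bash
python3 - <<'E'
from h import *
v=cv2.imread('pics/w17.png');cv2.imwrite('pics/z18.png',cv2.resize(v[90:255,230:335],(509,800),interpolation=cv2.INTER_CUBIC)[:600])
q=np.load('cam_w17.npz');K,T=q['K'],q['T']
h=np.array([437,-198,0]);a=np.radians(-73.5);d=np.array([np.cos(a),np.sin(a),0]);e=np.array([-d[1],d[0],0])
def p(n,u,v,z):
    X=ray(K,T,(180+(u-400)/2-.25,100+v/2-.25),z);print(n,((X-h)@d).round(1),((X-h)@e).round(1))
p('rooffront',548,236,79);p('rooffront',670,232,79);p('roofback',552,298,79);p('roofback',665,295,79)
p('butt',602,1,55);p('butt',602,1,59);p('narrow',605,182,55);p('solidvis',605,228,55);p('basecor',538,78,8);p('basecor',670,75,8)
E
```

```text
rooffront 39.6 -24.5
rooffront 37.8 28.2
roofback 68.6 -23.4
roofback 67.1 26.9
butt -57.6 -1.1
butt -57.4 -1.1
narrow 21.1 0.2
solidvis 43.3 0.2
basecor -22.5 -34.0
basecor -24.0 33.4
```

View pics/z18.png

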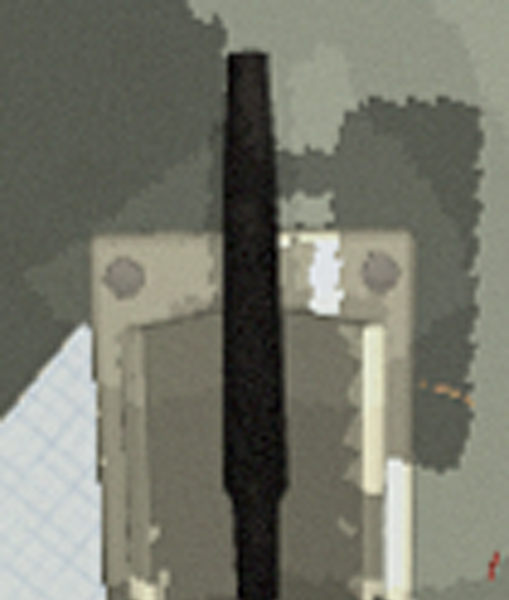

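```bash
python3 - <<'E'
from plant import bot
print(bot.close_job())
E
```

```text
the job is handed in; nothing more can be done
None
```

The job is handed in, and as far as my checks show, all steps were met; the interface reports no verdict. Total robot time was about 25 s of the 72 s allowed.

- **Lifting and clipping:** I lifted the probe by its tip half, about 24.5 mm from the middle. I pressed it into the clip, where the force rose to about 5 N and then fell to under 1 N as it snapped in. I let go and saw it seated level.
- **Moving to the guard:** I took it out by the handle half, about 26.5 mm behind the middle, laid it in the guard behind the roof and slid it forward. It met the stop with about 9 N of resistance. I then released it and raised the arm clear.

**Last checks:** from the wrist picture, the probe's middle is about 1 mm from home, in line within about 0.02 rad, with its tip under the roof. The detector's points agreed within its 4 mm accuracy. The gripper was open, 130 mm above the guard, with only sensor noise on the force.

**What went wrong:** on the first grasp at the rest, a finger closed on the end of the trough with about 15 N. I reopened, shifted 5 mm towards the tip and gripped again, with no visible movement of the probe. I did not re-measure the bystanders at the end, but the arm made no contact near them.

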